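# Isolate and vent the drinking-water filter before a cartridge change

### The job

Make the drinking-water filter safe to open: first shut its supply by turning the red butterfly handle clockwise all the way to its stop, across the pipe. Only then press the red vent plunger on top of the filter, under the frame's rail, fully down to its stop, keep it down for about two seconds and let it spring back up. Leave the flask, the drink bottle, the spare cartridge and the bowl spanner where they are.

Things in the scene. Friction and masses are not known exactly. Their poses are not given: they have to be found in the camera images.
- filter_stand: Water filter in a tube frame, fixed to the bench. Origin: on the bench under the filter's axis; x along the pipe (centre z 190) from supply (robot side) to outlet, z up. Blue bowl 88 dia, black head 112 dia to z 218, boss 30 dia to z 242. Along -x: reducer at x -90, ball valve at x -165, elbow at x -243. Frame uprights 28 dia at y +-190; bracket arms at z 192. Below the rail nothing tops z 265.
- rail_mid (a point): Middle of the frame's level rail (beige tube 28 dia, along the stand's y, 411 above the bench), on its centre line, exactly over the plunger; its underside is 133 above the plunger's top. A tool coming straight down on the plunger meets it; a tool leaning 30 to 40 degrees to the stand's -x side passes.
- reducer_cap (a point): Top centre of the pressure reducer's rigid blue bonnet (42 dia, top 256 above the bench), 75 from the handle's axis. In line with the pipe the handle's wing tip passes 12 from the bonnet's side.
- inlet_valve (a joint): Butterfly handle of the supply ball valve, rad, vertical axis: 0 = open, wings in line with the pipe (stand's x); grows clockwise seen from above; 1.571 = shut, wings across the pipe, at its stop. Stays where it is left (friction about 0.25 N m). Starts partly open, 0.12 to 0.6.
- wing_grip (a point): On the handle's axis at the height to grip, 244 above the bench; the point's x axis lies along the wings and turns with them. Red upright bar 84 long, 10 thick, z 230 to 252 in the middle, to 256 farther out (12 to 42 from the axis); under it a hub 24 dia, z 222 to 234, on a valve gland 20 dia.
- vent_plunger (a joint): Stroke of the vent plunger, m, straight down: 0 = up (at rest), 0.010 = fully down on its stop. Spring return: about 5 N starts it, 10 N holds it at the stop.
- plunger_top (a point): Centre of the top of the vent plunger: red mushroom head 39 dia (top flat 32 dia), 11 thick; at rest its top is 264 above the bench, and the head's underside 11 above the boss.
- flask: Blue steel vacuum flask standing on the bench near the stand, 66 dia, 190 high; origin at the centre of its underside. Not to be disturbed.
- drink_bottle: Green drink bottle with orange cap, standing, 64 dia, 185 high; origin at the centre of its underside. Not to be disturbed.
- spare_cartridge: Spare white filter cartridge with blue end caps, standing, 66 dia, 125 high; origin at the centre of its underside. Not to be disturbed.
- bowl_spanner: Black plastic bowl spanner lying flat, ring 134 over all, flat handle to its -x, about 260 long, 18 high; origin on the bench at the ring's centre. Not to be disturbed.

How it is judged:
On the way, in this order (a step that is already met when the one before it is completed fails the run):
1. the supply valve is shut (handle within 7 degrees of its stop) (value of joint inlet_valve above 1.45 rad), for 0.2 s.
2. the vent plunger is kept fully down (within 1.5 mm of its stop) for 1.2 s (value of joint vent_plunger above 0.0085 m and value of joint inlet_valve above 1.45 rad), for 1.2 s.
At the end, for the whole second after the job is handed in: The supply valve is shut (handle within 7 degrees of its stop across the pipe), the vent plunger has been held down and is up again (within 1.5 mm of rest), and the flask, bottle, cartridge and spanner are within 30 mm of where they were, the first three upright (value of joint inlet_valve above 1.45 rad and value of joint vent_plunger below 0.0015 m and distance of each of flask, drink_bottle, spare_cartridge, bowl_spanner from where it was at the start of the episode below 0.03 m and angle between each of flask, drink_bottle, spare_cartridge's own z axis and vertical below 0.2 rad); the robot touches nothing.
It fails at once if the vent plunger is pressed more than 3 mm while the supply is not shut (value of joint vent_plunger above 0.003 m and value of joint inlet_valve below 1.4 rad).
It fails at once if a bystander is shifted by more than 30 mm or tipped (distance of any of flask, drink_bottle, spare_cartridge, bowl_spanner from where it was at the start of the episode above 0.03 m or angle between any of flask, drink_bottle, spare_cartridge's own z axis and vertical above 0.3 rad).
It also fails if it takes over 54 s, if anything falls off the work surface, if the arm or the gripper's body presses on something with over 40 N, if the wrist force passes 120 N, or if a joint passes its speed limit or range.

### The arm

A 6-joint arm with a two-finger parallel gripper is mounted at the origin on the work surface. World frame = base frame: x ahead of the robot, y to its left, z up, the work surface at z = 0. Lengths are in m, angles in rad, forces in N, time in s.
With the tool pointing down it reaches from about 0.35 to 0.85 m from the base axis. Payload 8.1 kg.
Tool frame: the origin (TCP) lies between the finger pads; the fingertips stand 14 mm ahead of it and the grasp point (between the pads) lies 5 mm behind it; z points along the fingers, y is the line along which they close (so a half turn about z gives the same grasp; the last joint's range is limited). The gripper opens to 93 mm and grips with 3 to 60 N. Pads are 15 mm wide; open, the fingers measure 128 mm over their backs; the gripper's body (75 mm by 188 mm) begins 65 mm behind the grasp point.
Start: joints at [1.108, 0.13, 1.488, -0, 1.523, -0.085], TCP at [0.221, 0.558, 0.233] pointing down, gripper open.
Joint ranges: [-2.96, 2.96], [-0.89, 2.26], [0.02, 2.5], [-1.34, 4.48], [0, 2.73], [-2.66, 2.66]. Speed limits (rad/s): [2.39, 2.39, 2.79, 3.14, 3.14, 3.14].

### API

Orientations are given as a rotation vector (axis times angle).
In Python, from plant import robot gives the robot as it stands.
- The arm moves only by the tool arm_command, never from a script. Its argument "targets" is a list of rows, each an object of numbers: "x", "y", "z": the shift along the world's x, y, z in units of 500 mm (1.0 is 500 mm); "rx", "ry", "rz": the turn, a rotation vector about the world's x, y, z in units of 2 rad (1.0 is 2 rad); "claw": the closure in counts, from 0 (fully open) to 255 (shut). In form: [{"x": .., "y": .., "z": .., "rx": .., "ry": .., "rz": .., "claw": ..}, ...]. A call has 1 to 10 rows; each row is the pose to reach, as a shift and turn from the pose commanded when the call began; what a row does not reach only later rows make up. A row lasts 1/12 s, in which the tool goes at most 41.7 mm and 7.16 degrees, less where a joint would pass 70% of its speed; a pose out of reach is approached as far as the arm can. A call with a number of a shift or a turn outside -1 to 1 is refused whole. A call with a gripper value outside its range is refused whole. The fingers move at their own pace and stop on an object; "squeeze" is the grip in N (left out, the last holds). Time passes only in rows, so rows that repeat a pose let the fingers close. It gives the time, the measured TCP pose, the force, the opening and the grip force at its end, in the units of the state.
- robot.read_state(): the state, without advancing time (a new reading comes with each control period).
- robot.read_camera(name): name is "scene" or "top" or "wrist"; returns (picture, depth): 384x512x3 uint8, red, green, blue; 384x512 float32, m along the optical axis (not along the pixel's ray), 0 where there is no reading.
- robot.get_calibration(name): a dict with "intrinsics" (3x3 intrinsics, pixels), "dist" ([k1, k2, p1, p2, k3] as OpenCV has them; the pictures are not rectified), "origin" and "orientation" of the camera in the world. Camera axes: x right, y up, looking along -z (the intrinsics and any distortion apply to the point x, -y, -z); pixel columns grow to the right and rows downward; lengths in m; the calibration is good to about 2 mm. A picture is of the moment at which its call begins: read the wrist's pose just before it. get_calibration takes no time and is no camera call; for the wrist camera it gives the pose at the moment of the call.
- robot.close_job(): hands the job in; it is judged then, once.
The state is a dict: "t": time; "q": joint angles; "dq": joint speeds; "joint_torque": joint torques, N m; "tool_pos": TCP position; "orientation": TCP orientation; "force": force on the tool from outside, world axes, zero at the start; "wrist_torque": the same for the moment, N m; "opening": finger opening in m; "gripper_force": force on a finger pad.
Only numpy, scipy, OpenCV 4.12 (cv2) and the standard library are available. Lean on these libraries where they do the work, as an engineer would, in place of code of your own. Each camera call takes 0.05 s, during which the arm holds its last target. There are 200 camera calls.

## Working session

There is one attempt and no reset: what is moved stays moved. The work goes in short steps, Python scripts to look and compute and a tool call to move; the robot and the scene stay as the last step left them, time stands still between calls to the robot, and variables do not carry over. Pictures are saved under pics/ and viewed, at most 10 in all, crops included, and the job is handed in when it is done.

Besides the shell and the picture viewer there is one more tool, called after "Emit:" by a JSON object that holds its "name" and its "arguments", one argument or row to a line. arm_command: Moves the arm, as the interface text tells. Shifts and turns lie within -1 to 1; 1 stands for 500 mm of shift or 2 rad of turn. Its arguments: {"type":"object","properties":{"targets":{"type":"array","items":{"type":"object","properties":{"x":{"type":"number","minimum":-1,"maximum":1},"y":{"type":"number","minimum":-1,"maximum":1},"z":{"type":"number","minimum":-1,"maximum":1},"rx":{"type":"number","minimum":-1,"maximum":1},"ry":{"type":"number","minimum":-1,"maximum":1},"rz":{"type":"number","minimum":-1,"maximum":1},"claw":{"type":"number"}}}},"squeeze":{"type":"number"}},"required":["targets"]}

```bash
mkdir -p pics; cat > h.py <<'E'
import numpy as np,cv2
from plant import robot
from scipy.spatial.transform import Rotation as R
def rot(o):
    o=np.array(o,float)
    if o.shape==(3,3): return o
    return R.from_rotvec(o).as_matrix() if o.shape==(3,) else R.from_quat(o).as_matrix()
def cam(n):
    c=robot.get_calibration(n); im,d=robot.read_camera(n); return im,d,c
def rays(c,uv):
    p=cv2.undistortPoints(np.array(uv,float).reshape(-1,1,2),np.array(c["intrinsics"],float),np.array(c["dist"],float)).reshape(-1,2)
    v=np.c_[p[:,0],-p[:,1],-np.ones(len(p))]
    return v@rot(c["orientation"]).T
def pts(c,d,uv):
    uv=np.array(uv); z=d[uv[:,1],uv[:,0]]
    return np.array(c["origin"])+rays(c,uv)*z[:,None]
def plane(c,uv,h):
    r=rays(c,uv); o=np.array(c["origin"]); return o+r*((h-o[2])/r[:,2])[:,None]
E
python3 - <<'E'
from h import *
s=robot.read_state(); print(s)
ims=[]
for n in ["scene","top"]:
    im,d,c=cam(n); print(n,c); cv2.imwrite(f"pics/{n}0.png",im[:,:,::-1]); np.savez(f"{n}0.npz",im=im,d=d)
    hsv=cv2.cvtColor(im,cv2.COLOR_RGB2HSV)
    m=(((hsv[...,0]<8)|(hsv[...,0]>172))&(hsv[...,1]>140)&(hsv[...,2]>70)).astype(np.uint8)
    k,l,st,ce=cv2.connectedComponentsWithStats(m)
    for i in range(1,k):
        if st[i,4]>15:
            v,u=np.where(l==i); P=pts(c,d,np.c_[u,v]); P=P[d[v,u]>0]
            print(i,st[i],ce[i].round(1),np.median(P,0).round(3),P.max(0).round(3),P.min(0).round(3))
E
```

```text
{'t': 0.0, 'q': array([ 1.10758976e+00,  1.31168836e-01,  1.48927593e+00, -2.15011364e-05,
        1.52297885e+00, -8.53750369e-02]), 'dq': array([-7.85174579e-05,  1.39453831e-03,  1.36916061e-03, -1.31230097e-03,
        2.05217335e-03,  2.20380956e-03]), 'joint_torque': array([ 8.67724466e-04, -5.59869254e+01, -4.91747653e+01,  7.64587708e-02,
        3.58495535e-02, -1.10719852e-04]), 'tool_pos': array([0.22107439, 0.55720703, 0.23158467]), 'orientation': array([-5.89881338e-01, -3.08523106e+00,  2.77726778e-03]), 'force': array([ 0.38946749, -0.63940554, -0.24495028]), 'wrist_torque': array([ 0.04062079,  0.02043589, -0.02410092]), 'gripper_force': 0.0, 'opening': 0.09281182342178664}
scene {'intrinsics': array([[421.54814149,   0.        , 259.43601749],
       [  0.        , 421.54814149, 186.61211996],
       [  0.        ,   0.        ,   1.        ]]), 'dist': array([0.04448167, 0.        , 0.        , 0.        , 0.        ]), 'origin': array([ 1.62083214, -0.01637173,  1.06866603]), 'orientation': array([0.73015976, 0.67895495, 1.43191908])}
1 [193 162   7  19  71] [196.3 171.7] [ 0.497 -0.171  0.252] [ 0.525 -0.164  0.261] [ 0.448 -0.185  0.224]
2 [202 193  12   9  83] [207.4 197.4] [ 0.646 -0.125  0.264] [ 0.661 -0.108  0.267] [ 0.625 -0.141  0.255]
top {'intrinsics': array([[350.50948475,   0.        , 253.60532432],
       [  0.        , 350.50948475, 188.71783953],
       [  0.        ,   0.        ,   1.        ]]), 'dist': array([-0.01765437,  0.        ,  0.        ,  0.        ,  0.        ]), 'origin': array([0.43724964, 0.05127497, 1.14268616]), 'orientation': array([ 0.10125278, -0.11863518, -1.58242777])}
1 [309 152  16  14 172] [317.  158.5] [ 0.638 -0.124  0.263] [ 0.666 -0.106  0.268] [ 0.623 -0.153  0.214]
2 [332 204   9  31 143] [336.3 219. ] [ 0.482 -0.169  0.253] [ 0.521 -0.161  0.26 ] [ 0.444 -0.176  0.231]
```

View pics/scene0.png

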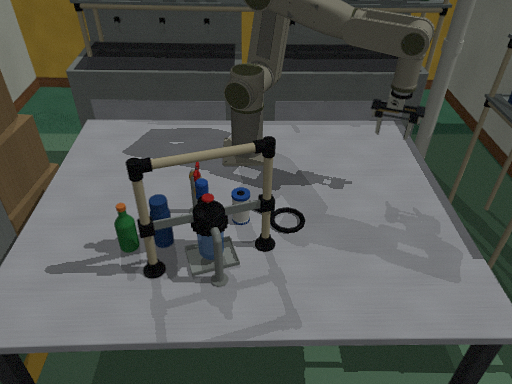

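View pics/top0.png

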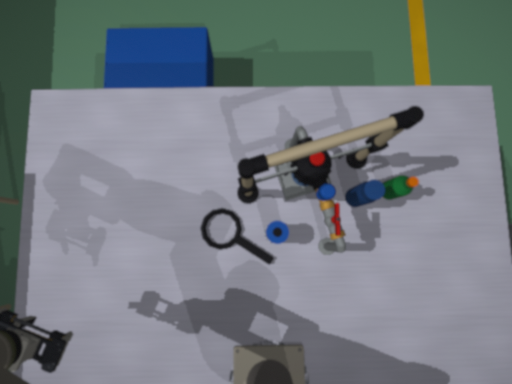

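```bash
python3 - <<'E'
from h import *
a=np.load("top0.npz"); im,d=a["im"],a["d"]; c=robot.get_calibration("top")
hsv=cv2.cvtColor(im,cv2.COLOR_RGB2HSV)
m=(((hsv[...,0]<8)|(hsv[...,0]>172))&(hsv[...,1]>140)&(hsv[...,2]>70)).astype(np.uint8)
k,l,st,ce=cv2.connectedComponentsWithStats(m)
w=np.argwhere(l==2)[:,::-1]; P=plane(c,w,.254)[:,:2]
(cx,cy),sz,an=cv2.minAreaRect(P.astype(np.float32)*1000); print("wing",cx,cy,sz,an)
mu=P.mean(0); e=np.linalg.svd(P-mu)[2][0]; print(mu,np.degrees(np.arctan2(e[1],e[0])))
w=np.argwhere(l==1)[:,::-1]; P=plane(c,w,.264)[:,:2]; print("plunger minEnc",cv2.minEnclosingCircle(P.astype(np.float32)*1000),P.mean(0))
# rail: points with z ~0.425 top
vv,uu=np.mgrid[0:384,0:512]; uv=np.c_[uu.ravel(),vv.ravel()]
Q=pts(c,d,uv); 
g=(Q[:,2]>.40)&(Q[:,2]<.44)&(Q[:,0]>.4)
R_=Q[g]; print(len(R_)); mu=np.median(R_,0); e=np.linalg.svd(R_-R_.mean(0))[2][0]; print("rail",R_.mean(0),R_.min(0),R_.max(0),np.degrees(np.arctan2(e[1],e[0])))
# tall objects list
lab=((Q[:,2]>.1)&(d.ravel()>0)).reshape(384,512).astype(np.uint8)
k,l,st,ce=cv2.connectedComponentsWithStats(lab)
for i in range(1,k):
    if st[i,4]>30:
        S=Q[(l==i).ravel()]; print(st[i],S.min(0).round(3),S.max(0).round(3),np.median(S,0).round(3))
E
```

```text
wing 481.7844543457031 -166.16587829589844 (76.41162872314453, 18.528976440429688) 1.8287891149520874
[ 0.48160693 -0.16824478] -178.93437572076962
plunger minEnc ((638.8231201171875, -123.098388671875), 20.598154067993164) [ 0.63685859 -0.12333869]
2754
rail [ 0.63754105 -0.12068354  0.42376247] [ 0.56674466 -0.32351918  0.40061523] [0.71248171 0.07640514 0.43394171] 106.87370197055625
[ 237  106  187  147 6298] [ 0.396 -0.332  0.101] [0.75  0.083 0.434] [ 0.622 -0.141  0.261]
[390 175  29  22 437] [ 0.555 -0.436  0.1  ] [ 0.617 -0.375  0.19 ] [ 0.584 -0.397  0.132]
[353 179  32  25 593] [ 0.533 -0.321  0.101] [ 0.597 -0.26   0.196] [ 0.563 -0.281  0.188]
[266 220  23  24 422] [ 0.422 -0.059  0.12 ] [0.488 0.005 0.131] [ 0.455 -0.026  0.126]
[   0  308   74   76 3170] [0.154 0.404 0.216] [0.285 0.623 0.59 ] [0.226 0.518 0.346]
[249 369  44  15 443] [ 0.034 -0.06   0.1  ] [0.071 0.06  0.194] [0.066 0.002 0.14 ]
```

The top view shows the red handle at (336,219), the plunger at (317,158) and the rail crossing over it. The blue bonnet is at (327,191), and the flask, bottle, cartridge and spanner all stand clear. The scene view agrees. The stand's yaw is about 16.9°, the wings lie at about 1° (valve about 0.28 rad), and the handle axis is near (0.481, -0.169). I'll move above the handle now.

Emit:
{"name": "arm_command", "arguments": {
  "targets": [
    {"x": 0.1,"y": -0.1,"z": 0.2,"rz": 0.1},
    {"x": 0.36,"y": -0.82,"z": 0.33,"rz": 0.2},
    {"x": 0.36,"y": -0.82,"z": 0.33,"rz": 0.2},
    {"x": 0.36,"y": -0.82,"z": 0.33,"rz": 0.2},
    {"x": 0.36,"y": -0.82,"z": 0.33,"rz": 0.2},
    {"x": 0.36,"y": -0.82,"z": 0.33,"rz": 0.2},
    {"x": 0.36,"y": -0.82,"z": 0.33,"rz": 0.2},
    {"x": 0.36,"y": -0.82,"z": 0.33,"rz": 0.2},
    {"x": 0.36,"y": -0.82,"z": 0.33,"rz": 0.2},
    {"x": 0.36,"y": -0.82,"z": 0.33,"rz": 0.2}
  ]
}}

```text
schema error: expected keys x, y, z, rx, ry, rz, claw
```

Emit:
{"name": "arm_command", "arguments": {
  "targets": [
    {"x": 0.1,"y": -0.1,"z": 0.2,"rx": 0,"ry": 0,"rz": 0.1,"claw": 0},
    {"x": 0.36,"y": -0.82,"z": 0.33,"rx": 0,"ry": 0,"rz": 0.2,"claw": 0},
    {"x": 0.36,"y": -0.82,"z": 0.33,"rx": 0,"ry": 0,"rz": 0.2,"claw": 0},
    {"x": 0.36,"y": -0.82,"z": 0.33,"rx": 0,"ry": 0,"rz": 0.2,"claw": 0},
    {"x": 0.36,"y": -0.82,"z": 0.33,"rx": 0,"ry": 0,"rz": 0.2,"claw": 0},
    {"x": 0.36,"y": -0.82,"z": 0.33,"rx": 0,"ry": 0,"rz": 0.2,"claw": 0},
    {"x": 0.36,"y": -0.82,"z": 0.33,"rx": 0,"ry": 0,"rz": 0.2,"claw": 0},
    {"x": 0.36,"y": -0.82,"z": 0.33,"rx": 0,"ry": 0,"rz": 0.2,"claw": 0},
    {"x": 0.36,"y": -0.82,"z": 0.33,"rx": 0,"ry": 0,"rz": 0.2,"claw": 0},
    {"x": 0.36,"y": -0.82,"z": 0.33,"rx": 0,"ry": 0,"rz": 0.2,"claw": 0}
  ]
}}

```text
t: 0.93
tool_pos: [0.3754, 0.2082, 0.3772]
orientation: [0.036, -3.141, 0.0]
force: [0.9, -0.6, -0.2]
opening: 0.0927
gripper_force: 0.0
```

Emit:
{"name": "arm_command", "arguments": {
  "targets": [
    {"x": 0.2,"y": -0.7,"z": 0.02,"rx": 0,"ry": 0,"rz": 0,"claw": 0},
    {"x": 0.2,"y": -0.7,"z": 0.02,"rx": 0,"ry": 0,"rz": 0,"claw": 0},
    {"x": 0.2,"y": -0.7,"z": 0.02,"rx": 0,"ry": 0,"rz": 0,"claw": 0},
    {"x": 0.2,"y": -0.7,"z": 0.02,"rx": 0,"ry": 0,"rz": 0,"claw": 0},
    {"x": 0.2,"y": -0.7,"z": 0.02,"rx": 0,"ry": 0,"rz": 0,"claw": 0},
    {"x": 0.2,"y": -0.7,"z": 0.02,"rx": 0,"ry": 0,"rz": 0,"claw": 0},
    {"x": 0.2,"y": -0.7,"z": 0.02,"rx": 0,"ry": 0,"rz": 0,"claw": 0},
    {"x": 0.2,"y": -0.7,"z": 0.02,"rx": 0,"ry": 0,"rz": 0,"claw": 0},
    {"x": 0.2,"y": -0.7,"z": 0.02,"rx": 0,"ry": 0,"rz": 0,"claw": 0},
    {"x": 0.2,"y": -0.7,"z": 0.02,"rx": 0,"ry": 0,"rz": 0,"claw": 0}
  ]
}}

```text
t: 1.77
tool_pos: [0.4756, -0.1449, 0.3853]
orientation: [0.027, -3.139, 0.001]
force: [0.8, 0.4, 0.2]
opening: 0.0932
gripper_force: 0.0
```

```bash
cat > wing.py <<'E'
from h import *
import sys
s=robot.read_state(); print(s["t"],s["tool_pos"],s["orientation"],s["q"].round(3))
for n in ["wrist","top"]:
    im,d,c=cam(n); cv2.imwrite(f"pics/{n}_{sys.argv[1]}.png",im[:,:,::-1])
    hsv=cv2.cvtColor(im,cv2.COLOR_RGB2HSV)
    m=(((hsv[...,0]<8)|(hsv[...,0]>172))&(hsv[...,1]>140)&(hsv[...,2]>60)).astype(np.uint8)
    k,l,st,ce=cv2.connectedComponentsWithStats(m)
    for i in range(1,k):
        if st[i,4]>60:
            uv=np.argwhere(l==i)[:,::-1]; Q=pts(c,d,uv); z=Q[:,2]; T=Q[(z>.248)&(z<.275)]
            if len(T)<10: continue
            e=np.linalg.svd((T-T.mean(0))[:,:2])[2][0]
            print(n,st[i],"centre",((T.max(0)+T.min(0))/2).round(4),T.mean(0).round(4),"len",np.ptp(T[:,:2]@e).round(4),"dir",np.degrees(np.arctan2(e[1],e[0])).round(1))
E
python3 wing.py a
```

```text
1.7667 [ 0.47560994 -0.1449391   0.38529317] [ 2.70280855e-02 -3.13907102e+00  1.20955181e-03] [-0.398 -0.157  1.498 -0.002  1.802 -1.986]
wrist [226 156  20  74 740] centre [ 0.4826 -0.1736  0.2529] [ 0.4806 -0.1733  0.2543] len 0.0825 dir -0.6
wrist [259 315  31  14 349] centre [ 0.646  -0.125   0.2613] [ 0.6438 -0.1252  0.2633] len 0.0369 dir 89.7
top [309 152  16  14 177] centre [ 0.6385 -0.1243  0.2624] [ 0.6379 -0.1238  0.2634] len 0.0383 dir 105.5
top [332 208   8  18  86] centre [ 0.4893 -0.1709  0.2531] [ 0.4905 -0.17    0.2532] len 0.0405 dir -179.3
```

```bash
python3 wing.py b
```

```text
1.8667 [ 0.47521626 -0.14094915  0.3859288 ] [ 3.07505253e-02 -3.13961811e+00 -1.61439672e-03] [-0.392 -0.161  1.5    0.     1.804 -1.982]
wrist [223 156  20  74 777] centre [ 0.4823 -0.1733  0.253 ] [ 0.4803 -0.1729  0.2541] len 0.0819 dir -0.7
wrist [256 315  30  14 342] centre [ 0.6457 -0.1249  0.2627] [ 0.6441 -0.1251  0.2633] len 0.0355 dir 90.4
top [309 152  16  14 178] centre [ 0.6384 -0.1243  0.2621] [ 0.6381 -0.1238  0.263 ] len 0.0375 dir 105.8
top [332 208   9  17  90] centre [ 0.4894 -0.1714  0.254 ] [ 0.4926 -0.1707  0.2532] len 0.0409 dir 177.8
```

View pics/wrist_b.png

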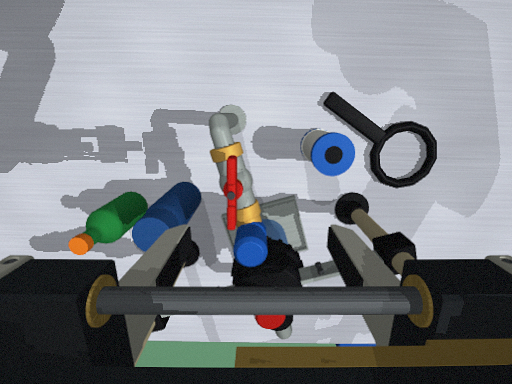

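The wrist view shows the handle at (231,193), the bonnet at (251,243) and the plunger half hidden at (270,318). The handle axis is about (0.481, -0.172). I'll descend onto it with the tips kept just above the hub.

Emit:
{"name": "arm_command", "arguments": {
  "targets": [
    {"x": 0.012,"y": -0.062,"z": 0,"rx": 0,"ry": 0,"rz": -0.014,"claw": 0},
    {"x": 0.012,"y": -0.062,"z": -0.06,"rx": 0,"ry": 0,"rz": -0.014,"claw": 0},
    {"x": 0.012,"y": -0.062,"z": -0.12,"rx": 0,"ry": 0,"rz": -0.014,"claw": 0},
    {"x": 0.012,"y": -0.062,"z": -0.18,"rx": 0,"ry": 0,"rz": -0.014,"claw": 0},
    {"x": 0.012,"y": -0.062,"z": -0.2,"rx": 0,"ry": 0,"rz": -0.014,"claw": 0},
    {"x": 0.012,"y": -0.062,"z": -0.2,"rx": 0,"ry": 0,"rz": -0.014,"claw": 0},
    {"x": 0.012,"y": -0.062,"z": -0.2,"rx": 0,"ry": 0,"rz": -0.014,"claw": 0}
  ]
}}

```text
t: 2.55
tool_pos: [0.4815, -0.17, 0.2878]
orientation: [0.007, 3.141, -0.0]
force: [0.4, -1.2, 0.4]
opening: 0.0926
gripper_force: 0.0
```

```bash
python3 wing.py c
```

```text
2.55 [ 0.4815315  -0.17004866  0.2877923 ] [ 6.89071649e-03  3.14132752e+00 -6.43947050e-05] [-0.44  -0.13   1.649  0.     1.622 -2.006]
wrist [243 167  28  61 969] centre [ 0.4631 -0.1735  0.2526] [ 0.4598 -0.1732  0.2543] len 0.0441 dir -1.2
wrist [251 230  12  45 507] centre [ 0.5044 -0.1733  0.2529] [ 0.5046 -0.1734  0.2544] len 0.0386 dir -0.8
top [309 152  16  14 177] centre [ 0.6387 -0.124   0.2624] [ 0.6381 -0.1238  0.2631] len 0.0373 dir 107.4
top [332 209   7  15  64] centre [ 0.4908 -0.1703  0.2532] [ 0.4926 -0.1697  0.253 ] len 0.0334 dir -179.7
```

Emit:
{"name": "arm_command", "arguments": {
  "targets": [
    {"x": 0.002,"y": -0.006,"z": -0.04,"rx": 0,"ry": 0,"rz": 0,"claw": 0},
    {"x": 0.002,"y": -0.006,"z": -0.076,"rx": 0,"ry": 0,"rz": 0,"claw": 0},
    {"x": 0.002,"y": -0.006,"z": -0.076,"rx": 0,"ry": 0,"rz": 0,"claw": 0},
    {"x": 0.002,"y": -0.006,"z": -0.076,"rx": 0,"ry": 0,"rz": 0,"claw": 255},
    {"x": 0.002,"y": -0.006,"z": -0.076,"rx": 0,"ry": 0,"rz": 0,"claw": 255},
    {"x": 0.002,"y": -0.006,"z": -0.076,"rx": 0,"ry": 0,"rz": 0,"claw": 255},
    {"x": 0.002,"y": -0.006,"z": -0.076,"rx": 0,"ry": 0,"rz": 0,"claw": 255},
    {"x": 0.002,"y": -0.006,"z": -0.076,"rx": 0,"ry": 0,"rz": 0,"claw": 255},
    {"x": 0.002,"y": -0.006,"z": -0.076,"rx": 0,"ry": 0,"rz": 0,"claw": 255},
    {"x": 0.002,"y": -0.006,"z": -0.076,"rx": 0,"ry": 0,"rz": 0,"claw": 255}
  ],
  "squeeze": 45
}}

```text
t: 3.48
tool_pos: [0.4825, -0.174, 0.2491]
orientation: [0.009, 3.141, -0.0]
force: [-1.2, 0.5, -0.4]
opening: 0.0509
gripper_force: 0.0
```

Emit:
{"name": "arm_command", "arguments": {
  "targets": [
    {"x": 0,"y": 0,"z": 0,"rx": 0,"ry": 0,"rz": 0,"claw": 255},
    {"x": 0,"y": 0,"z": 0,"rx": 0,"ry": 0,"rz": 0,"claw": 255},
    {"x": 0,"y": 0,"z": 0,"rx": 0,"ry": 0,"rz": 0,"claw": 255},
    {"x": 0,"y": 0,"z": 0,"rx": 0,"ry": 0,"rz": 0,"claw": 255},
    {"x": 0,"y": 0,"z": 0,"rx": 0,"ry": 0,"rz": 0,"claw": 255},
    {"x": 0,"y": 0,"z": 0,"rx": 0,"ry": 0,"rz": 0,"claw": 255},
    {"x": 0,"y": 0,"z": 0,"rx": 0,"ry": 0,"rz": 0,"claw": 255},
    {"x": 0,"y": 0,"z": 0,"rx": 0,"ry": 0,"rz": 0,"claw": 255}
  ],
  "squeeze": 45
}}

```text
t: 4.15
tool_pos: [0.4825, -0.1722, 0.2488]
orientation: [-0.008, -3.141, -0.005]
force: [-0.3, 8.0, 2.7]
opening: 0.0098
gripper_force: 45.0
```

Emit:
{"name": "arm_command", "arguments": {
  "targets": [
    {"x": 0,"y": 0,"z": 0,"rx": 0,"ry": 0,"rz": -0.05,"claw": 255},
    {"x": 0,"y": 0,"z": 0,"rx": 0,"ry": 0,"rz": -0.1,"claw": 255},
    {"x": 0,"y": 0,"z": 0,"rx": 0,"ry": 0,"rz": -0.15,"claw": 255},
    {"x": 0,"y": 0,"z": 0,"rx": 0,"ry": 0,"rz": -0.2,"claw": 255},
    {"x": 0,"y": 0,"z": 0,"rx": 0,"ry": 0,"rz": -0.25,"claw": 255},
    {"x": 0,"y": 0,"z": 0,"rx": 0,"ry": 0,"rz": -0.3,"claw": 255},
    {"x": 0,"y": 0,"z": 0,"rx": 0,"ry": 0,"rz": -0.35,"claw": 255},
    {"x": 0,"y": 0,"z": 0,"rx": 0,"ry": 0,"rz": -0.4,"claw": 255},
    {"x": 0,"y": 0,"z": 0,"rx": 0,"ry": 0,"rz": -0.45,"claw": 255},
    {"x": 0,"y": 0,"z": 0,"rx": 0,"ry": 0,"rz": -0.5,"claw": 255}
  ]
}}

```text
t: 4.98
tool_pos: [0.4828, -0.1717, 0.2488]
orientation: [-1.518, -2.749, -0.006]
force: [0.6, 11.3, 1.7]
opening: 0.0095
gripper_force: 45.1
```

```bash
python3 -c "
from h import *
s=robot.read_state();r=rot(s['orientation']);print(s['tool_pos'],s['force'],s['wrist_torque'],s['opening'],np.degrees(np.arctan2(r[1,1],r[0,1])),r[:,2])"
```

```text
[ 0.48277816 -0.17171403  0.24878672] [ 0.62111117 11.25239211  1.66909911] [ 1.764211   -0.21203647  0.26506217] 0.009485329278158679 32.19926404663589 [ 2.88358316e-04  3.84696082e-03 -9.99992559e-01]
```

Emit:
{"name": "arm_command", "arguments": {
  "targets": [
    {"x": 0,"y": 0,"z": 0,"rx": 0,"ry": 0,"rz": -0.05,"claw": 255},
    {"x": 0,"y": 0,"z": 0,"rx": 0,"ry": 0,"rz": -0.09,"claw": 255},
    {"x": 0,"y": 0,"z": 0,"rx": 0,"ry": 0,"rz": -0.12,"claw": 255},
    {"x": 0,"y": 0,"z": 0,"rx": 0,"ry": 0,"rz": -0.14,"claw": 255},
    {"x": 0,"y": 0,"z": 0,"rx": 0,"ry": 0,"rz": -0.155,"claw": 255},
    {"x": 0,"y": 0,"z": 0,"rx": 0,"ry": 0,"rz": -0.165,"claw": 255},
    {"x": 0,"y": 0,"z": 0,"rx": 0,"ry": 0,"rz": -0.165,"claw": 255}
  ]
}}

```text
t: 5.57
tool_pos: [0.483, -0.1716, 0.2488]
orientation: [-1.943, -2.466, -0.005]
force: [2.3, 9.6, 1.3]
opening: 0.0097
gripper_force: 46.2
```

```bash
python3 -c "
from h import *
s=robot.read_state();r=rot(s['orientation']);print(s['tool_pos'],s['force'],s['wrist_torque'],s['opening'],np.degrees(np.arctan2(r[1,1],r[0,1])),r[:,2])"; python3 wing.py d
```

```text
[ 0.4829563  -0.17164892  0.2488056 ] [2.31083872 9.62628797 1.31654449] [ 1.61921263 -0.35825069  0.65941457] 0.009682457004702596 13.528907491187255 [ 5.94696013e-04  3.82463976e-03 -9.99992509e-01]
5.5667 [ 0.4829563  -0.17164892  0.2488056 ] [-1.94313669 -2.46614317 -0.00529386] [-0.444 -0.114  1.704  0.004  1.552 -0.68 ]
wrist [ 245  178   29   70 1132] centre [ 0.4772 -0.1527  0.2528] [ 0.476  -0.1499  0.2543] len 0.0419 dir -73.2
wrist [499 220  13  36 330] centre [ 0.6249 -0.1285  0.2589] [ 0.6235 -0.1296  0.259 ] len 0.0219 dir -74.2
wrist [253 255  16  32 414] centre [ 0.4868 -0.1851  0.258 ] [ 0.4871 -0.1867  0.2543] len 0.0235 dir -76.1
top [309 152  16  14 178] centre [ 0.6388 -0.1238  0.2613] [ 0.6381 -0.1238  0.2634] len 0.038 dir 106.6
```

Emit:
{"name": "arm_command", "arguments": {
  "targets": [
    {"x": 0,"y": 0,"z": 0,"rx": 0,"ry": 0,"rz": 0.02,"claw": 175},
    {"x": 0,"y": 0,"z": 0,"rx": 0,"ry": 0,"rz": 0.02,"claw": 175},
    {"x": 0,"y": 0,"z": 0,"rx": 0,"ry": 0,"rz": 0.02,"claw": 175},
    {"x": 0,"y": 0,"z": 0,"rx": 0,"ry": 0,"rz": 0.02,"claw": 175},
    {"x": 0,"y": 0,"z": 0,"rx": 0,"ry": 0,"rz": 0.02,"claw": 175},
    {"x": 0,"y": 0,"z": 0.04,"rx": 0,"ry": 0,"rz": 0.02,"claw": 175},
    {"x": 0,"y": 0,"z": 0.1,"rx": 0,"ry": 0,"rz": 0.02,"claw": 175},
    {"x": 0,"y": 0,"z": 0.18,"rx": 0,"ry": 0,"rz": 0.02,"claw": 175},
    {"x": 0,"y": 0,"z": 0.26,"rx": 0,"ry": 0,"rz": 0.02,"claw": 175},
    {"x": 0,"y": 0,"z": 0.26,"rx": 0,"ry": 0,"rz": 0.02,"claw": 175}
  ]
}}

```text
t: 6.5
tool_pos: [0.4843, -0.175, 0.3883]
orientation: [1.889, 2.494, 0.004]
force: [1.2, 0.3, 1.3]
opening: 0.029
gripper_force: 0.0
```

```bash
python3 wing.py e;  python3 -c "
from h import *
s=robot.read_state();r=rot(s['orientation']);print(s['opening'],s['force'],s['wrist_torque'],np.degrees(np.arctan2(r[1,1],r[0,1])))"
```

```text
6.5 [ 0.48429926 -0.1750075   0.38831105] [1.88938795 2.49420638 0.00395882] [-0.446 -0.122  1.461 -0.     1.79  -0.721]
wrist [248 145  20  74 696] centre [ 0.4829 -0.1726  0.2532] [ 0.4817 -0.1695  0.2543] len 0.0813 dir -73.0
wrist [390 165  37  35 978] centre [ 0.6397 -0.1252  0.2606] [ 0.6376 -0.1246  0.2627] len 0.0377 dir -111.7
top [309 152  16  14 174] centre [ 0.6387 -0.1245  0.2623] [ 0.6378 -0.1241  0.263 ] len 0.0387 dir 107.8
top [322 215  17  10  70] centre [ 0.4782 -0.1507  0.2535] [ 0.4772 -0.1527  0.2548] len 0.0405 dir -71.7
0.029213266199049702 [-0.48076214 -0.47184328 -0.13517126] [-0.05321127  0.01649962  0.00076059] 15.71773253580712
```

The handle is at -73°, at its stop. Next I'll check reach and wrist limits for the leaning pose, and find where the camera sits relative to the tool.

```bash
cat > ik.py <<'E'
from h import *
from scipy.optimize import least_squares
D=[([1.10759,.13117,1.48928,0,1.52298,-.08538],[.22107,.55721,.23158]),([-.398,-.157,1.498,-.002,1.802,-1.986],[.47561,-.14494,.38529]),
([-.44,-.13,1.649,0,1.622,-2.006],[.48153,-.17005,.28779]),([-.444,-.114,1.704,.004,1.552,-.68],[.48296,-.17165,.24881]),([-.446,-.122,1.461,0,1.79,-.721],[.4843,-.175,.38831])]
E=lambda s,a:R.from_euler(s,a).as_matrix()
def fk(q,p):
    d1,a2,a3,d4,d6,b,a1=p
    A=E('z',q[0]); B=A@E('y',q[1]); C=A@E('y',q[1]+q[2]); W=C@E('z',q[3])@E('y',q[4])@E('z',q[5])
    return A@[a1,b,d1]+B@[0,0,a2]+C@[a3,0,d4]+W@[0,0,d6], W@E('z',SG*np.pi/2)
SG=1
p0=np.array([.35,.4,0,.4,.25,.05,0])
P=least_squares(lambda p:np.r_[np.concatenate([(fk(q,p)[0]-x)/.001 for q,x in D]),(p-p0)/.3],p0).x
if abs(fk(D[0][0],P)[1]-rot([-.5899,-3.0852,.0028])).max()>.3: SG=-1
lo=np.array([-2.96,-.89,.02,-1.34,0,-2.66]);hi=np.array([2.96,2.26,2.5,4.48,2.73,2.66])
def ik(x,Rd,q0):
    f=lambda q:np.r_[(fk(q,P)[0]-x)/.01,(fk(q,P)[1]-Rd).ravel()]
    s=least_squares(f,q0,bounds=(lo+.01,hi-.01)); return s.x,s.cost
def Rlean(th,yaw,sg):
    sx=np.array([np.cos(yaw),np.sin(yaw),0]); y=sg*np.array([-sx[1],sx[0],0]); z=np.sin(th)*sx-[0,0,np.cos(th)]
    return np.c_[np.cross(y,z),y,z]
E
python3 - <<'E'
from ik import *
print(P.round(3),SG,[((fk(q,P)[0]-x)*1000).round(1).tolist() for q,x in D])
s=robot.read_state(); c=robot.get_calibration("wrist"); r=rot(s["orientation"]); print("cam in tool",r.T@(np.array(c["origin"])-s["tool_pos"]))
yaw=np.radians(16.9); pt=np.array([.639,-.1243,.264])
for sg in (1,-1):
  for th in (32,36,40):
    Rd=Rlean(np.radians(th),yaw,sg)
    for back in (.014,.1):
      q0=s["q"].copy(); q0[5]={1:-2.2,-1:.9}[sg]; q0[4]=1.2
      q,cst=ik(pt-Rd[:,2]*back,Rd,q0); print(sg,th,back,q.round(2),round(cst,4))
    print("turn/2 rad",((R.from_matrix(Rd@r.T).as_rotvec())/2).round(3))
E
```

```text
[ 0.305  0.37   0.063  0.554  0.35   0.051 -0.001] 1 [[0.0, 0.0, -0.1], [0.0, -0.2, 0.0], [-0.0, -0.1, -0.1], [0.0, 0.1, 0.2], [-0.0, 0.2, -0.0]]
cam in tool [ 0.08072607 -0.00047793 -0.15180725]
1 32 0.014 [-0.48 -0.17  1.8   0.42  1.13 -2.46] 0.0
1 32 0.1 [-0.55 -0.29  1.77  0.43  1.29 -2.46] 0.0
turn/2 rad [-0.15  -0.27   0.773]
1 36 0.014 [-0.51 -0.21  1.86  0.5   1.08 -2.53] 0.0
1 36 0.1 [-0.6  -0.34  1.85  0.5   1.25 -2.53] 0.0
turn/2 rad [-0.168 -0.304  0.767]
1 40 0.014 [-0.55 -0.24  1.92  0.59  1.04 -2.61] 0.0
1 40 0.1 [-0.64 -0.39  1.92  0.59  1.22 -2.6 ] 0.0
turn/2 rad [-0.187 -0.337  0.76 ]
-1 32 0.014 [-0.48 -0.17  1.8   0.42  1.13  0.68] 0.0
-1 32 0.1 [-0.55 -0.29  1.77  0.43  1.29  0.68] 0.0
turn/2 rad [ 0.273 -0.147 -0.752]
-1 36 0.014 [-0.51 -0.21  1.86  0.5   1.08  0.61] 0.0
-1 36 0.1 [-0.6  -0.34  1.85  0.5   1.25  0.61] 0.0
turn/2 rad [ 0.307 -0.166 -0.746]
-1 40 0.014 [-0.55 -0.24  1.92  0.59  1.04  0.54] 0.0
-1 40 0.1 [-0.64 -0.39  1.92  0.59  1.22  0.54] 0.0
turn/2 rad [ 0.34  -0.184 -0.74 ]
```

The leaning pose is reachable with the camera on the side away from the rail (q6 about -2.5, limit -2.66). I'll turn in place first, shutting the fingers on the way.

Emit:
{"name": "arm_command", "arguments": {
  "targets": [
    {"x": -0.04,"y": -0.01,"z": 0.02,"rx": -0.159,"ry": -0.287,"rz": 0.77,"claw": 255},
    {"x": -0.04,"y": -0.01,"z": 0.02,"rx": -0.159,"ry": -0.287,"rz": 0.77,"claw": 255},
    {"x": -0.04,"y": -0.01,"z": 0.02,"rx": -0.159,"ry": -0.287,"rz": 0.77,"claw": 255},
    {"x": -0.04,"y": -0.01,"z": 0.02,"rx": -0.159,"ry": -0.287,"rz": 0.77,"claw": 255},
    {"x": -0.04,"y": -0.01,"z": 0.02,"rx": -0.159,"ry": -0.287,"rz": 0.77,"claw": 255},
    {"x": -0.04,"y": -0.01,"z": 0.02,"rx": -0.159,"ry": -0.287,"rz": 0.77,"claw": 255},
    {"x": -0.04,"y": -0.01,"z": 0.02,"rx": -0.159,"ry": -0.287,"rz": 0.77,"claw": 255},
    {"x": -0.04,"y": -0.01,"z": 0.02,"rx": -0.159,"ry": -0.287,"rz": 0.77,"claw": 255},
    {"x": -0.04,"y": -0.01,"z": 0.02,"rx": -0.159,"ry": -0.287,"rz": 0.77,"claw": 255},
    {"x": -0.04,"y": -0.01,"z": 0.02,"rx": -0.159,"ry": -0.287,"rz": 0.77,"claw": 255}
  ]
}}

```text
t: 7.43
tool_pos: [0.4621, -0.1785, 0.3869]
orientation: [0.159, 2.677, 0.091]
force: [0.3, -0.2, -0.1]
opening: 0.0003
gripper_force: 0.0
```

```bash
cat > rem.py <<'E'
from ik import *
import sys
back=float(sys.argv[1]); robot.read_camera("top")
s=robot.read_state(); r=rot(s["orientation"]); yaw=np.radians(16.9); th=np.radians(34); Rd=Rlean(th,yaw,1)
sx=np.array([np.cos(yaw),np.sin(yaw),0]); ct=np.array([.639,-.1243,.264])
tcp=ct+Rd@[-.0075,0,-.014-back]   # lowest edge of the tips on the plunger's centre
print(s["t"],s["tool_pos"],"q",s["q"].round(3),"F",s["force"].round(1),"open",s["opening"])
print("lowest edge now",(s["tool_pos"]+r@[.0075,0,.014]).round(4))
print("shift/.5",((tcp-s["tool_pos"])/.5).round(4),"turn/2",(R.from_matrix(Rd@r.T).as_rotvec()/2).round(3),"ik",ik(tcp,Rd,s["q"])[0].round(2))
E
python3 rem.py .1
```

```text
7.4833 [ 0.46176228 -0.17878646  0.38608622] q [-0.717 -0.566  1.88   0.331  1.499 -2.151] F [-0.1 -0.5 -0.3] open 0.0003855197219939173
lowest edge now [ 0.4613 -0.1774  0.3703]
shift/.5 [ 0.2444  0.0755 -0.0468] turn/2 [-0.037 -0.073  0.187] ik [-0.58 -0.32  1.78  0.46  1.3  -2.48]
```

Emit:
{"name": "arm_command", "arguments": {
  "targets": [
    {"x": 0,"y": 0,"z": 0,"rx": -0.037,"ry": -0.073,"rz": 0.187,"claw": 255},
    {"x": 0,"y": 0,"z": 0,"rx": -0.037,"ry": -0.073,"rz": 0.187,"claw": 255},
    {"x": 0,"y": 0,"z": 0,"rx": -0.037,"ry": -0.073,"rz": 0.187,"claw": 255},
    {"x": 0,"y": 0,"z": 0,"rx": -0.037,"ry": -0.073,"rz": 0.187,"claw": 255},
    {"x": 0.06,"y": 0.018,"z": -0.01,"rx": -0.037,"ry": -0.073,"rz": 0.187,"claw": 255},
    {"x": 0.12,"y": 0.036,"z": -0.02,"rx": -0.037,"ry": -0.073,"rz": 0.187,"claw": 255},
    {"x": 0.18,"y": 0.055,"z": -0.035,"rx": -0.037,"ry": -0.073,"rz": 0.187,"claw": 255},
    {"x": 0.244,"y": 0.076,"z": -0.046,"rx": -0.037,"ry": -0.073,"rz": 0.187,"claw": 255},
    {"x": 0.244,"y": 0.076,"z": -0.046,"rx": -0.037,"ry": -0.073,"rz": 0.187,"claw": 255},
    {"x": 0.244,"y": 0.076,"z": -0.046,"rx": -0.037,"ry": -0.073,"rz": 0.187,"claw": 255}
  ]
}}

```text
t: 8.32
tool_pos: [0.5846, -0.1393, 0.3624]
orientation: [-0.351, 2.534, 0.12]
force: [-0.5, 0.1, -0.3]
opening: 0.0005
gripper_force: 0.0
```

```bash
python3 rem.py .02; python3 wing.py f
```

```text
8.3667 [ 0.58410908 -0.14008839  0.36353404] q [-0.586 -0.337  1.798  0.459  1.305 -2.47 ] F [-0.4  0.3  0. ] open 0.00041743270978684033
lowest edge now [ 0.5856 -0.1395  0.3477]
shift/.5 [ 0.0853  0.0241 -0.1343] turn/2 [-0.003 -0.003  0.008] ik [-0.51 -0.21  1.81  0.46  1.14 -2.48]
8.3667 [ 0.58410908 -0.14008839  0.36353404] [-0.35104092  2.53221636  0.11777539] [-0.586 -0.337  1.798  0.459  1.305 -2.47 ]
wrist [184   0  80   5 206] centre [ 0.4922 -0.1908  0.2528] [ 0.4937 -0.1972  0.2547] len 0.0428 dir 104.7
wrist [240 169  36  28 784] centre [ 0.6388 -0.1258  0.2605] [ 0.6353 -0.127   0.2625] len 0.0375 dir 83.5
top [309 152  16  14 174] centre [ 0.6385 -0.1243  0.2621] [ 0.6377 -0.124   0.2633] len 0.0372 dir 108.0
top [322 215  17  10  70] centre [ 0.4782 -0.1509  0.2536] [ 0.4772 -0.1528  0.2542] len 0.0402 dir -71.2
```

View pics/wrist_f.png

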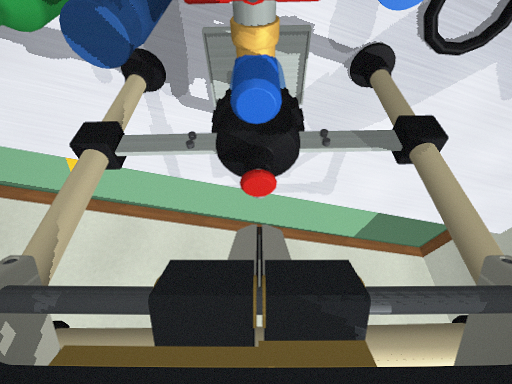

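The wrist view shows the plunger at (258,182), in line with the closed fingers at column 258, and the valve handle across the pipe at the top edge. I'll advance along the tool axis.

Emit:
{"name": "arm_command", "arguments": {
  "targets": [
    {"x": 0.03,"y": 0.008,"z": -0.045,"rx": -0.003,"ry": -0.003,"rz": 0.008,"claw": 255},
    {"x": 0.06,"y": 0.016,"z": -0.09,"rx": -0.003,"ry": -0.003,"rz": 0.008,"claw": 255},
    {"x": 0.085,"y": 0.024,"z": -0.134,"rx": -0.003,"ry": -0.003,"rz": 0.008,"claw": 255},
    {"x": 0.085,"y": 0.024,"z": -0.134,"rx": -0.003,"ry": -0.003,"rz": 0.008,"claw": 255},
    {"x": 0.085,"y": 0.024,"z": -0.134,"rx": -0.003,"ry": -0.003,"rz": 0.008,"claw": 255}
  ]
}}

```text
t: 8.88
tool_pos: [0.6258, -0.1291, 0.2977]
orientation: [-0.373, 2.523, 0.113]
force: [-0.1, 0.6, 0.8]
opening: 0.0004
gripper_force: 0.0
```

```bash
python3 rem.py 0; python3 wing.py g
```

```text
8.9333 [ 0.62636483 -0.12960325  0.29973347] q [-0.521 -0.231  1.83   0.463  1.148 -2.493] F [ 0.6 -0.3  0.4] open 0.000532025493926888
lowest edge now [ 0.628  -0.1292  0.2839]
shift/.5 [ 0.0222  0.0097 -0.0399] turn/2 [0.001 0.002 0.001] ik [-0.49 -0.18  1.81  0.46  1.1  -2.48]
8.9333 [ 0.62636483 -0.12960325  0.29973347] [-0.37362787  2.52089275  0.11078526] [-0.521 -0.231  1.83   0.463  1.148 -2.493]
wrist [ 236  190   50   35 1356] centre [ 0.6391 -0.1259  0.2596] [ 0.6347 -0.1272  0.2622] len 0.0376 dir 78.5
top [309 152  13  13  84] centre [ 0.6386 -0.1205  0.2608] [ 0.6389 -0.1163  0.2632] len 0.0368 dir 151.0
top [322 215  17  10  69] centre [ 0.4782 -0.1511  0.2545] [ 0.4773 -0.153   0.2549] len 0.0404 dir -71.9
```

View pics/wrist_g.png

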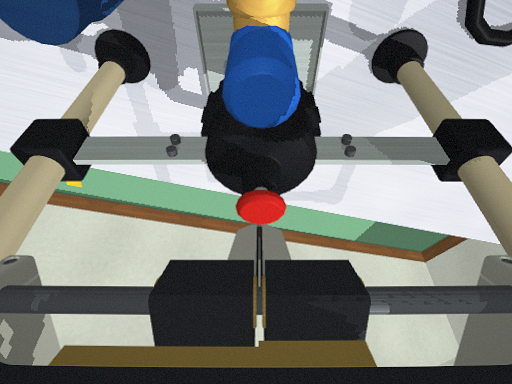

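The plunger is at (261,207), centred under the finger tips at (259,226). I'll move to contact and then press straight down.

Emit:
{"name": "arm_command", "arguments": {
  "targets": [
    {"x": 0.022,"y": 0.008,"z": -0.015,"rx": 0,"ry": 0,"rz": 0,"claw": 255},
    {"x": 0.022,"y": 0.008,"z": -0.035,"rx": 0,"ry": 0,"rz": 0,"claw": 255},
    {"x": 0.022,"y": 0.008,"z": -0.048,"rx": 0,"ry": 0,"rz": 0,"claw": 255},
    {"x": 0.022,"y": 0.008,"z": -0.056,"rx": 0,"ry": 0,"rz": 0,"claw": 255},
    {"x": 0.022,"y": 0.008,"z": -0.056,"rx": 0,"ry": 0,"rz": 0,"claw": 255}
  ]
}}

```text
t: 9.45
tool_pos: [0.6386, -0.1257, 0.2726]
orientation: [-0.374, 2.517, 0.109]
force: [0.1, -0.5, 8.3]
opening: 0.0006
gripper_force: 4.0
```

```bash
python3 rem.py 0
```

```text
9.5 [ 0.6386975  -0.12566518  0.27313399] q [-0.501 -0.193  1.847  0.469  1.086 -2.504] F [-1.3  0.5  8.3] open 0.0003844573033623626
lowest edge now [ 0.6404 -0.1252  0.2573]
shift/.5 [-0.0025  0.0018  0.0133] turn/2 [0.001 0.004 0.001] ik [-0.49 -0.18  1.81  0.46  1.1  -2.48]
```

Emit:
{"name": "arm_command", "arguments": {
  "targets": [
    {"x": 0,"y": 0,"z": -0.005,"rx": 0,"ry": 0,"rz": 0,"claw": 255},
    {"x": 0,"y": 0,"z": -0.01,"rx": 0,"ry": 0,"rz": 0,"claw": 255},
    {"x": 0,"y": 0,"z": -0.01,"rx": 0,"ry": 0,"rz": 0,"claw": 255},
    {"x": 0,"y": 0,"z": -0.01,"rx": 0,"ry": 0,"rz": 0,"claw": 255}
  ]
}}

```text
t: 9.83
tool_pos: [0.639, -0.1257, 0.27]
orientation: [-0.375, 2.516, 0.108]
force: [-5.5, 0.7, 13.8]
opening: 0.0004
gripper_force: 6.7
```

```bash
python3 rem.py 0
```

```text
9.8833 [ 0.6389563  -0.12571311  0.26991516] q [-0.501 -0.192  1.852  0.472  1.079 -2.509] F [-4.9  0.6 13.2] open 0.0005571252400771638
lowest edge now [ 0.6407 -0.1253  0.2541]
shift/.5 [-0.003   0.0019  0.0198] turn/2 [0.002 0.005 0.   ] ik [-0.49 -0.18  1.81  0.46  1.1  -2.48]
```

Emit:
{"name": "arm_command", "arguments": {
  "targets": [
    {"x": 0,"y": 0,"z": -0.004,"rx": 0,"ry": 0,"rz": 0,"claw": 255},
    {"x": 0,"y": 0,"z": -0.004,"rx": 0,"ry": 0,"rz": 0,"claw": 255},
    {"x": 0,"y": 0,"z": -0.004,"rx": 0,"ry": 0,"rz": 0,"claw": 255},
    {"x": 0,"y": 0,"z": -0.004,"rx": 0,"ry": 0,"rz": 0,"claw": 255},
    {"x": 0,"y": 0,"z": -0.004,"rx": 0,"ry": 0,"rz": 0,"claw": 255},
    {"x": 0,"y": 0,"z": -0.004,"rx": 0,"ry": 0,"rz": 0,"claw": 255},
    {"x": 0,"y": 0,"z": -0.004,"rx": 0,"ry": 0,"rz": 0,"claw": 255},
    {"x": 0,"y": 0,"z": -0.004,"rx": 0,"ry": 0,"rz": 0,"claw": 255},
    {"x": 0,"y": 0,"z": -0.004,"rx": 0,"ry": 0,"rz": 0,"claw": 255},
    {"x": 0,"y": 0,"z": -0.004,"rx": 0,"ry": 0,"rz": 0,"claw": 255}
  ]
}}

```text
t: 10.72
tool_pos: [0.6392, -0.1257, 0.2697]
orientation: [-0.376, 2.514, 0.107]
force: [-12.1, 1.2, 21.3]
opening: 0.0006
gripper_force: 10.8
```

Emit:
{"name": "arm_command", "arguments": {
  "targets": [
    {"x": 0,"y": 0,"z": 0,"rx": 0,"ry": 0,"rz": 0,"claw": 255},
    {"x": 0,"y": 0,"z": 0,"rx": 0,"ry": 0,"rz": 0,"claw": 255},
    {"x": 0,"y": 0,"z": 0,"rx": 0,"ry": 0,"rz": 0,"claw": 255},
    {"x": 0,"y": 0,"z": 0,"rx": 0,"ry": 0,"rz": 0,"claw": 255},
    {"x": 0,"y": 0,"z": 0,"rx": 0,"ry": 0,"rz": 0,"claw": 255},
    {"x": 0,"y": 0,"z": 0,"rx": 0,"ry": 0,"rz": 0,"claw": 255},
    {"x": 0,"y": 0,"z": 0,"rx": 0,"ry": 0,"rz": 0,"claw": 255},
    {"x": 0,"y": 0,"z": 0,"rx": 0,"ry": 0,"rz": 0,"claw": 255},
    {"x": 0,"y": 0,"z": 0,"rx": 0,"ry": 0,"rz": 0,"claw": 255},
    {"x": 0,"y": 0,"z": 0,"rx": 0,"ry": 0,"rz": 0,"claw": 255}
  ]
}}

```text
t: 11.55
tool_pos: [0.6392, -0.1257, 0.2697]
orientation: [-0.376, 2.514, 0.107]
force: [-13.3, 1.6, 22.0]
opening: 0.0006
gripper_force: 10.8
```

The plunger is on its stop: the force rose about 8 N with almost no further travel. I'll hold briefly, then release and back out along the tool axis.

Emit:
{"name": "arm_command", "arguments": {
  "targets": [
    {"x": 0,"y": 0,"z": 0,"rx": 0,"ry": 0,"rz": 0,"claw": 255},
    {"x": 0,"y": 0,"z": 0,"rx": 0,"ry": 0,"rz": 0,"claw": 255},
    {"x": 0,"y": 0,"z": 0.01,"rx": 0,"ry": 0,"rz": 0,"claw": 255},
    {"x": 0,"y": 0,"z": 0.03,"rx": 0,"ry": 0,"rz": 0,"claw": 255},
    {"x": -0.02,"y": -0.006,"z": 0.06,"rx": 0,"ry": 0,"rz": 0,"claw": 255},
    {"x": -0.05,"y": -0.015,"z": 0.11,"rx": 0,"ry": 0,"rz": 0,"claw": 255},
    {"x": -0.09,"y": -0.027,"z": 0.17,"rx": 0,"ry": 0,"rz": 0,"claw": 255},
    {"x": -0.14,"y": -0.042,"z": 0.2,"rx": 0,"ry": 0,"rz": 0,"claw": 255},
    {"x": -0.2,"y": -0.06,"z": 0.22,"rx": 0,"ry": 0,"rz": 0,"claw": 255},
    {"x": -0.2,"y": -0.06,"z": 0.22,"rx": 0,"ry": 0,"rz": 0,"claw": 255}
  ]
}}

```text
t: 12.38
tool_pos: [0.5354, -0.1568, 0.3776]
orientation: [-0.375, 2.518, 0.105]
force: [0.1, 0.0, -0.3]
opening: 0.0007
gripper_force: 0.0
```

```bash
python3 wing.py h; python3 -c "
from h import *
im,d,c=cam('scene'); cv2.imwrite('pics/scene_h.png',im[:,:,::-1]); print(robot.read_state()['force'])"
```

```text
12.3833 [ 0.53537942 -0.15683798  0.37762057] [-0.37486374  2.51845097  0.10450289] [-0.691 -0.446  1.858  0.493  1.387 -2.564]
wrist [ 207   34  109   39 2664] centre [ 0.4822 -0.1733  0.2528] [ 0.4812 -0.1739  0.2535] len 0.0828 dir 106.9
wrist [246 190  30  22 531] centre [ 0.638  -0.1257  0.2603] [ 0.635  -0.1272  0.2625] len 0.037 dir 70.5
top [309 152  16  14 174] centre [ 0.6387 -0.1244  0.2628] [ 0.6378 -0.124   0.2632] len 0.0377 dir 108.1
[-0.66362484 -0.41672512 -1.08641308]
```

View pics/scene_h.png

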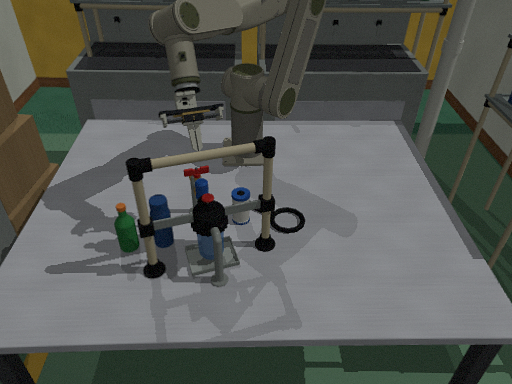

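The scene view shows the handle across the pipe at (196,171), the plunger back up at (208,198), all bystanders unmoved and the arm clear. I'm handing in.

```bash
python3 -c "
from plant import robot
print(robot.close_job())"
```

```text
the job is handed in; nothing more can be done
None
```

I turned the supply valve clockwise to its stop, held the vent plunger fully down for about 2 s and let it spring back up, saw no bystander move, and handed the job in; the judge's result was not shown.

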